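# Shut and vent one outlet of a bench air manifold

### The job

The blue outlet of the bench air manifold is going out of service. Turn its blue knob clockwise until you feel the valve come home on its seat and nip it up snug, firmly but without forcing it; only then hold the red vent button in front of that same knob fully down for a good second, so that the line empties, and let it come back up. Keep off the other three outlets, whose knobs stand close by and are set for other work, and leave the tools lying round the manifold where they are.

Things in the scene. Friction and masses are not known exactly. Their poses are not given: they have to be found in the camera images.
- manifold: Dark plate 112 x 310 x 6 mm fixed to the bench; origin at its underside's centre, x to the back, y along the row. It carries four outlet stations side by side at 54 mm pitch, colours in any order, between two end blocks; the left one (+y) has a low gauge on top (64 mm above the bench). Between knobs and buttons all is flat, 51 mm above the bench.
- blue_station: The blue outlet: aluminium block 96 x 53 x 45 mm standing on the plate; origin at the centre of its underside (6 mm above the bench), axes as the manifold's. Knob axis 14 mm behind its centre (+x), vent button axis 31 mm in front of it (-x), both upright. The snug knob eases back a little when let go, but stays on its seat.
- yellow_station: The yellow outlet, same build; not to be touched. Origin and axes as on the blue one.
- green_station: The green outlet, same build; not to be touched. Origin and axes as on the blue one.
- black_station: The black outlet, same build; not to be touched. Origin and axes as on the blue one.
- blue_knob: Blue bar knob, turning about its upright axis (z); clockwise from above closes. Origin on the axis at the underside of its round skirt, 57 mm above the bench; x along the bar toward its white pointer line. Skirt 33 mm across, 8 mm high; on it the bar to grip: 34 mm long (x), 12 mm thick (y), from 8 to 36 mm above the origin.
- blue_grip (a point): Point on the blue knob's axis, 79 mm above the bench. The knob turns against a steady friction of 0.08 N m until it meets its seat, 0.5 to 1.25 rad clockwise from the start (unseen, depends on wear); from there the torque rises by 3 N m per rad. Snug is a rise of 0.25 to 0.45 N m over the steady turning torque; under 0.18 may not seal, over 0.6 scores the seat.
- yellow_pointer (a point): Tip of the white pointer line of the yellow knob, 17 mm from its axis, on top of its bar, 93 mm above the bench. The other knobs are built like the blue one and stand at any angle.
- green_pointer (a point): The same on the green knob.
- black_pointer (a point): The same on the black knob.
- blue_vent_top (a point): Centre of the top face of the blue outlet's red vent button, 17 mm across, 61 mm above the bench when up, standing 7 mm out of a steel collar 25 mm across.
- blue_vent (a joint): How far the blue outlet's vent button is pressed (m): 0 up, 0.005 fully down against its stop. The spring needs 1.4 N to start and 5 N at the bottom.
- flux_syringe: White flux syringe with a blue tip, 21 x 130 x 16 mm, lying loose on the bench to the right of the manifold; origin under its centre, y along it.
- desolder_pump: Blue desoldering pump, 20 x 190 x 24 mm, lying loose near the front edge of the bench; origin under its centre, y along it.
- marker: Blue and white marker pen, 17 x 135 x 16 mm, lying loose behind and to the right of the manifold; origin under its centre, y along it.

How it is judged:
By the outcome, as a careful person would: the job done as asked, in the order asked, and still so for the second after the job is handed in, with the robot touching nothing.
It also fails if it takes over 56 s, if anything falls off the work surface, if the arm or the gripper's body presses on something with over 40 N, if the wrist force passes 120 N, or if a joint passes its speed limit or range.

### The arm

A 6-joint arm with a two-finger parallel gripper is mounted at the origin on a cart in front of the work surface, level with it; the furniture and walls round the work are solid. World frame = base frame: x ahead of the robot, y to its left, z up, the work surface at z = 0. Lengths are in mm, angles in rad, forces in N, time in s.
With the tool pointing down it reaches from about 350 to 775 mm from the base axis. Payload 7.3 kg.
Tool frame: the origin (TCP) lies at the very end of the fingers, on their centre line; the grasp point (between the pads) lies 19 mm behind it; z points along the fingers, y is the line along which they close (so a half turn about z gives the same grasp; the last joint's range is limited). The gripper opens to 92 mm and grips with 3 to 60 N. Pads are 19 mm wide; open, the fingers measure 130 mm over their backs; the gripper's body (75 mm by 190 mm) begins 47 mm behind the grasp point.
Start: joints at [-1.265, 0.342, 1.524, -0, 1.275, -0.146], TCP at [229.232, -472.332, 226.741] pointing down, gripper open.
Joint ranges: [-2.53, 2.53], [-0.77, 2.02], [0.04, 2.7], [-1, 4.14], [0.28, 2.66], [-3.11, 3.11]. Speed limits (rad/s): [2.57, 2.57, 3.14, 3.14, 3.14, 3.14].

### API

Orientations are given as [roll, pitch, yaw] about the fixed x, y, z axes, in that order (R = Rz(yaw) Ry(pitch) Rx(roll)).
In Python, from plant import bot gives the robot as it stands.
- The arm moves only by the tool jog_arm, never from a script. Its argument "targets" is a list of rows, each an object with "xyz": the shift along the tool's x, y, z as a fraction of full scale, a list of three; "spin": the turn about the tool's z as a fraction of full scale. In form: [{"xyz": [x, y, z], "spin": spin}, ...]. A call has exactly 10 rows; each row shifts and turns the commanded pose from where the row before left it, along the tool's axes as they then stand; what a row does not reach is not made up. Full scale, the value 1, is 80 mm for a shift and 0.1 rad for a turn. A row lasts 1/8 s, in which the tool goes at most 62.5 mm and 10.7 degrees, less where a joint would pass 70% of its speed; a pose out of reach is approached as far as the arm can. A call with a number of a shift or a turn outside -1 to 1 is refused whole. A call with a gripper value outside its range is refused whole. "gripper" is the opening in per cent of the stroke, from 0 (shut) to 100 (fully open), set as the call begins (left out, the last holds). The fingers move at their own pace and stop on an object; the grip force is fixed at half the most. Time passes only in rows, so rows that do not move let the fingers close, or fill a call up. It gives the time, the measured TCP pose, the force, the opening and the grip force at its end, in the units of the state.
- bot.get_obs(): the state, without advancing time (a new reading comes with each control period).
- bot.capture(name): name is "scene" or "side" or "wrist"; returns the picture (384x512x3 uint8, blue, green, red); there is no depth.
- bot.get_calibration(name): a dict with "vfov" (degrees; the focal length in pixels is half the picture's height over the tangent of half this angle, whatever the lens; pixels are square), "cx", "cy" (the principal point, pixels), "eye" and "rotation" of the camera in the world. Camera axes: x right, y down, z forward; pixel columns grow to the right and rows downward; lengths in mm; the calibration is good to about 2 mm. A picture is of the moment at which its call begins: read the wrist's pose just before it. get_calibration takes no time and is no camera call; for the wrist camera it gives the pose at the moment of the call.
- bot.close_job(): hands the job in; it is judged then, once.
The state is a dict: "time": time; "joint_positions": joint angles; "dq": joint speeds; "tau": joint torques, N m; "tool_pos": TCP position; "tcp_rot": TCP orientation; "contact_force": force on the tool from outside, world axes, zero at the start; "moment": the same for the moment, N m; "grip_width": finger opening in mm; "finger_force": force on a finger pad.
Only numpy, scipy, OpenCV 4.12 (cv2) and the standard library are available. Lean on these libraries where they do the work, as an engineer would, in place of code of your own. Each camera call takes 0.05 s, during which the arm holds its last target. There are 200 camera calls.

## Working session

There is one attempt and no reset: what is moved stays moved. The work goes in short steps, Python scripts to look and compute and a tool call to move; the robot and the scene stay as the last step left them, time stands still between calls to the robot, and variables do not carry over. Pictures are saved under pics/ and viewed, at most 10 in all, crops included, and the job is handed in when it is done.

Besides the shell and the picture viewer there is one more tool, called after ">>>" in YAML: its name, and indented under it one key for each argument. jog_arm: Moves the arm, as the interface text tells. Shift numbers are shares of 80 mm and turn numbers shares of 0.1 rad, none past 1 either way. Its arguments: {"type":"object","properties":{"targets":{"type":"array","items":{"type":"object","properties":{"xyz":{"type":"array","items":{"type":"number"}},"spin":{"type":"number"}}}},"gripper":{"type":"number"}},"required":["targets"]}

```bash
mkdir -p pics; python3 - <<'E'
from plant import bot
import cv2
o=bot.get_obs();print({k:o[k] for k in o})
for n in("scene","side","wrist"):
    c=bot.get_calibration(n);print(n,c)
    cv2.imwrite(f"pics/{n}0.png",bot.capture(n))
E
```

```text
{'time': 0.0, 'joint_positions': array([-1.26497495e+00,  3.42740746e-01,  1.52503486e+00, -6.85860653e-06,
        1.27541452e+00, -1.45983454e-01]), 'dq': array([ 1.01769453e-03,  9.36928801e-04,  1.16946972e-03, -8.82235967e-05,
        2.86358771e-04,  1.72280761e-03]), 'tau': array([ 4.24100808e-04, -4.31242847e+01, -2.44217992e+01,  7.18708523e-02,
        5.59060683e-02, -1.13161075e-04]), 'tool_pos': array([ 229.10751502, -471.90327363,  226.02939339]), 'tcp_rot': array([-3.14001121e+00, -2.25889409e-04,  4.51806659e-01]), 'contact_force': array([ 0.30329461,  0.28911595, -0.11637585]), 'moment': array([-0.01834704,  0.06641179,  0.03323576]), 'finger_force': 0.0, 'grip_width': 91.96167177519376}
scene {'vfov': 42.99955330823477, 'cx': 253.63229158316224, 'cy': 187.6116832835221, 'eye': array([-24.65512517, 453.62651913, 737.99303557]), 'rotation': array([-2.37435963,  0.01633159, -2.22247227])}
side {'vfov': 48.68163647701212, 'cx': 257.80978417832176, 'cy': 195.09852903914071, 'eye': array([300.70419034, 818.05110478, 561.41698222]), 'rotation': array([-2.12202579, -0.01632229, -2.91217752])}
wrist {'vfov': 65.3203783770212, 'cx': 250.4490997523094, 'cy': 193.33219456483474, 'eye': array([ 295.34717809, -440.4391189 ,  384.10113155]), 'rotation': array([ 2.87036532e+00,  5.86614883e-04, -1.11935842e+00])}
```

View pics/scene0.png

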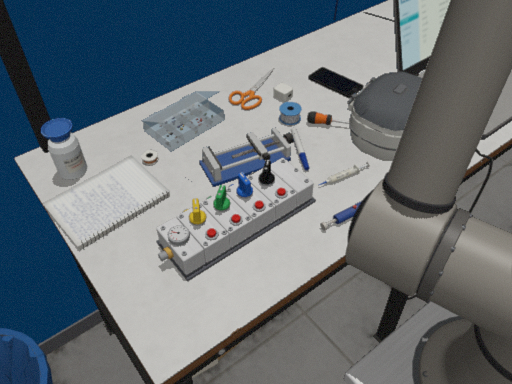

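View pics/side0.png

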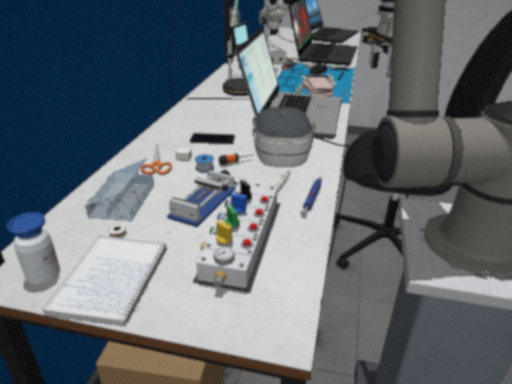

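The scene view shows the row yellow, green, blue, black from left to right, with red buttons at about (212,233), (236,219), (259,205) and (281,192). The blue knob is at (244,187).

```bash
cat > h.py <<'E'
import numpy as np
from scipy.spatial.transform import Rotation as R
def ray(c,uv,z):
    f=192/np.tan(np.radians(c["vfov"])/2)
    d=R.from_euler("xyz",c["rotation"]).as_matrix()@np.array([(uv[0]-c["cx"])/f,(uv[1]-c["cy"])/f,1])
    return c["eye"]+d*(z-c["eye"][2])/d[2]
def proj(c,p):
    f=192/np.tan(np.radians(c["vfov"])/2)
    q=R.from_euler("xyz",c["rotation"]).as_matrix().T@(np.array(p)-c["eye"])
    return q[:2]/q[2]*f+[c["cx"],c["cy"]]
E
python3 - <<'E'
from plant import bot
from h import *
c=bot.get_calibration("scene")
B=np.array([ray(c,u,61)[:2] for u in[(212,233),(236,219),(259,205),(281,192)]]);print(B)
d=B[0]-B[3];print(np.linalg.norm(d)/3,"yaw",np.arctan2(d[1],d[0])-np.pi/2)
print(ray(c,(244,187),85))
c=bot.get_calibration("wrist");o=bot.get_obs()
T=R.from_euler("xyz",o["tcp_rot"]).as_matrix();print(T, T.T@(c["eye"]-o["tool_pos"]),T.T@R.from_euler("xyz",c["rotation"]).as_matrix())
E
```

```text
[[457.96201517 192.26774647]
 [457.97866308 139.68623623]
 [459.1489643   85.86930606]
 [459.53165516  32.39146687]]
53.29466155211541 yaw 0.009817526197266613
[494.90561864  93.28350439  85.        ]
[[ 8.99669289e-01  4.36571970e-01 -2.91351211e-04]
 [ 4.36572020e-01 -8.99668679e-01  1.06781973e-03]
 [ 2.04060603e-04 -1.08788040e-03 -9.99999387e-01]] [  73.37202173    0.32833245 -157.94496105] [[-3.47257750e-04 -9.63379591e-01 -2.68141086e-01]
 [ 9.99999678e-01 -5.28364820e-04  6.03257963e-04]
 [-7.22842727e-04 -2.68140791e-01  9.63379465e-01]]
```

>>> jog_arm:
  targets:
    - {"xyz": [0.3,-0.24,0],"spin": 0}
    - {"xyz": [0.61,-0.475,0],"spin": 0}
    - {"xyz": [0.61,-0.475,0],"spin": 0}
    - {"xyz": [0.61,-0.475,0],"spin": 0}
    - {"xyz": [0.61,-0.475,0],"spin": 0}
    - {"xyz": [0.61,-0.475,0],"spin": 0}
    - {"xyz": [0.61,-0.475,0],"spin": 0}
    - {"xyz": [0.61,-0.475,0],"spin": 0}
    - {"xyz": [0.61,-0.475,0],"spin": 0}
    - {"xyz": [0.61,-0.475,0],"spin": 0}

```text
time: 1.4
tool_pos: [488.8, 56.9, 226.7]
tcp_rot: [3.141, -0.0, 0.452]
contact_force: [1.1, -0.5, 0.6]
grip_width: 92.5
finger_force: 0.0
```

```bash
python3 - <<'E'
from plant import bot
import cv2,pickle
bot.capture("wrist")
o=bot.get_obs();c=bot.get_calibration("wrist");im=bot.capture("wrist")
print(o["tool_pos"],o["tcp_rot"],o["joint_positions"],o["dq"].max())
pickle.dump((o,c),open("w1.pkl","wb"))
cv2.imwrite("pics/w1.png",cv2.resize(im,(768,576),interpolation=cv2.INTER_CUBIC))
E
```

```text
[491.00617302  63.02816525 226.55843956] [-3.13904972 -0.00379269  0.4554463 ] [-0.02989866  0.28576524  1.6061498   0.00423815  1.24751194  1.0841045 ] 0.09198383908069414
```

View pics/w1.png

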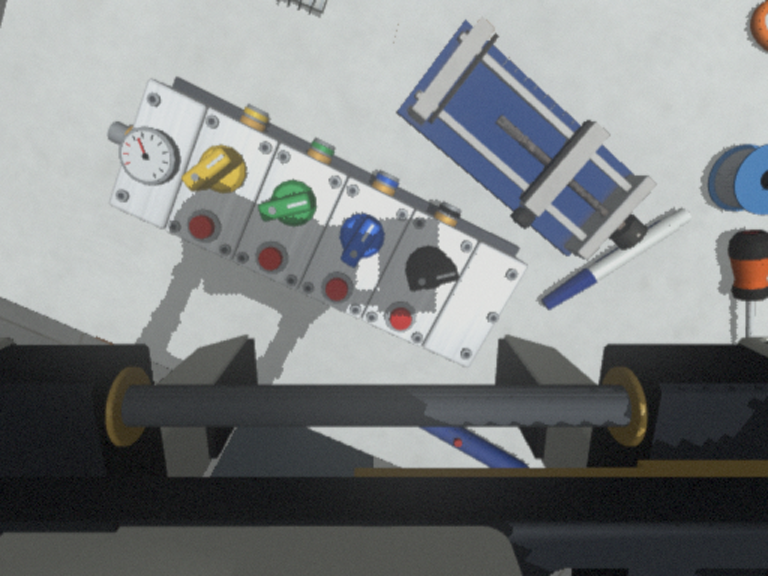

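Good overhead view; buttons (enlarged px) at yellow (201,226), green (270,257), blue (337,289) and black (400,318), blue knob around (361,237). I'll enlarge it to get the bar angle.

```bash
python3 - <<'E'
from h import *
import cv2,pickle
o,c=pickle.load(open("w1.pkl","rb"))
B=np.array([ray(c,(u/1.5,v/1.5),61)[:2] for u,v in[(201,226),(270,257),(337,289),(400,318)]]);print(B)
d=B[0]-B[3];print(np.linalg.norm(d)/3,np.arctan2(d[1],d[0])-np.pi/2)
im=cv2.imread("pics/w1.png");cv2.imwrite("pics/w1c.png",cv2.resize(im[180:320,250:440],None,fx=4,fy=4,interpolation=cv2.INTER_CUBIC))
E
```

```text
[[464.28477558 189.76066137]
 [465.14886297 136.44419233]
 [464.68552148  82.15937258]
 [465.01313183  29.56984936]]
53.39748928275469 0.004546772838412538
```

View pics/w1c.png

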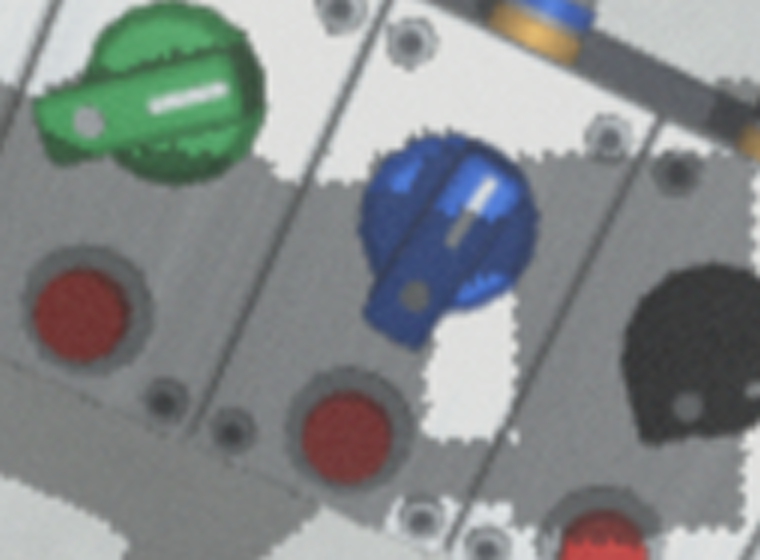

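```bash
python3 - <<'E'
from h import *
import pickle
o,c=pickle.load(open("w1.pkl","rb"))
g=lambda u,v,z:ray(c,((u/4+250)/1.5,(v/4+180)/1.5),z)[:2]
a,b=g(413,296,93),g(489,181,93);d=b-a
print("bar",a,b,np.linalg.norm(d),np.arctan2(d[1],d[0]))
for s in[(452,245)]: d=b-g(*s,93);print(g(*s,93),np.arctan2(d[1],d[0]))
print("skirt",g(449,222,65)); btn=g(347,437,61);print("btn",btn,"knob from btn",btn+[45,0])
s=bot=None
for (x,y,n) in[(155,106,'gl'),(226,90,'gr')]:print(n,g(x,y,93))
E
```

```text
bar [500.20050931  83.76797348] [522.6993241   80.79571152] 22.69429461480346 -0.13134690848918085
[510.65413274  81.65963307] -0.07160074732416036
skirt [509.72862542  82.70975591]
btn [464.42755089  82.24599502] knob from btn [509.42755089  82.24599502]
gl [509.93964757 134.11451176]
gr [517.25587337 124.90996456]
```

Blue knob axis is near (509.5, 82.4), with the bar at about -0.11 rad. I'll grip with the half-turn yaw (about 3.03) so that joint 6 has room to turn, and keep the fingers narrow to clear the neighbours.

>>> jog_arm:
  gripper: 24
  targets:
    - {"xyz": [0.31,-0.11,0.5],"spin": 0}
    - {"xyz": [0,0,0],"spin": -1}
    - {"xyz": [0,0,0],"spin": -1}
    - {"xyz": [0,0,0],"spin": -1}
    - {"xyz": [0,0,0],"spin": -1}
    - {"xyz": [0,0,0],"spin": -1}
    - {"xyz": [0,0,0],"spin": -1}
    - {"xyz": [0,0,0],"spin": -1}
    - {"xyz": [0,0,0],"spin": -1}
    - {"xyz": [0,0,0],"spin": -1}

```text
time: 2.75
tool_pos: [506.4, 72.9, 186.5]
tcp_rot: [-3.141, 0.0, 1.355]
contact_force: [0.2, -0.2, -0.3]
grip_width: 22.0
finger_force: 0.0
```

>>> jog_arm:
  targets:
    - {"xyz": [0,0,0],"spin": -1}
    - {"xyz": [0,0,0],"spin": -1}
    - {"xyz": [0,0,0],"spin": -1}
    - {"xyz": [0,0,0],"spin": -1}
    - {"xyz": [0,0,0],"spin": -1}
    - {"xyz": [0,0,0],"spin": -1}
    - {"xyz": [0,0,0],"spin": -1}
    - {"xyz": [0,0,0],"spin": -1}
    - {"xyz": [0,0,0],"spin": -1}
    - {"xyz": [0,0,0],"spin": -1}

```text
time: 4.0
tool_pos: [506.3, 72.9, 186.5]
tcp_rot: [-3.141, -0.0, 2.355]
contact_force: [-0.2, -0.1, 0.2]
grip_width: 22.2
finger_force: 0.0
```

>>> jog_arm:
  targets:
    - {"xyz": [0,0,0],"spin": -1}
    - {"xyz": [0,0,0],"spin": -1}
    - {"xyz": [0,0,0],"spin": -1}
    - {"xyz": [0,0,0],"spin": -1}
    - {"xyz": [0,0,0],"spin": -1}
    - {"xyz": [0,0,0],"spin": -1}
    - {"xyz": [0,0,0],"spin": -0.7}
    - {"xyz": [0,0,0],"spin": 0}
    - {"xyz": [0,0,0],"spin": 0}
    - {"xyz": [0,0,0],"spin": 0}

```text
time: 5.25
tool_pos: [506.7, 73.4, 186.7]
tcp_rot: [-3.141, -0.0, 3.021]
contact_force: [-0.4, -0.1, -0.3]
grip_width: 22.5
finger_force: 0.0
```

```bash
python3 - <<'E'
from plant import bot
from h import *
import cv2,pickle
o=bot.get_obs();c=bot.get_calibration("wrist");im=bot.capture("wrist")
print(o["time"],o["tool_pos"],o["tcp_rot"],o["joint_positions"],o["grip_width"],o["moment"])
pickle.dump((o,c),open("w2.pkl","wb"))
p=proj(c,[509.5,82.4,93]);print(p)
x,y=int(p[0])-95,int(p[1])-70;print(x,y)
cv2.imwrite("pics/w2.png",cv2.resize(im[y:y+140,x:x+190],None,fx=4,fy=4,interpolation=cv2.INTER_CUBIC))
E
```

```text
5.25 [506.66842935  73.44837526 186.65032874] [-3.14144139e+00 -1.20683391e-04  3.02088368e+00] [-5.74233378e-03  3.55090541e-01  1.62216333e+00 -1.48511040e-04
  1.16447603e+00 -1.45577099e+00] 22.502349771184715 [ 0.13507797 -0.12271349  0.01981887]
[260.77255671 196.07434559]
165 126
```

View pics/w2.png

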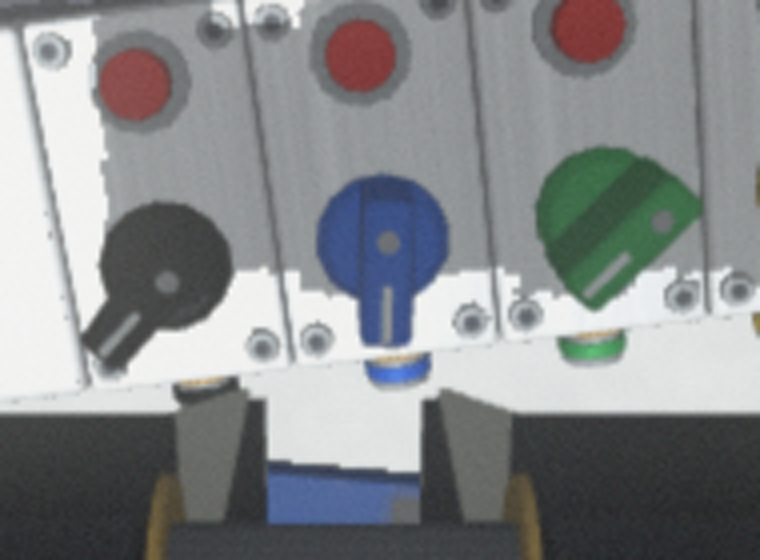

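```bash
python3 - <<'E'
from h import *
import pickle
o,c=pickle.load(open("w2.pkl","rb"))
g=lambda u,v,z:ray(c,(u/4+165,v/4+126),z)[:2]
print("dot",g(388,242,93),"tip",g(388,346,93),"linetip",g(388,340,93),"linestart",g(388,287,93),"205",g(387,205,93),"180",g(387,180,93))
print("bar L/R",g(360,300,93),g(413,300,93))
print("skirt L/R/T",g(317,238,65),g(449,238,65),g(383,175,65))
b=[g(*p,61) for p in[(135,85),(361,55),(590,25)]];print("btns",b,(b[2]-b[0])/108)
print("bar low edges tip, z93:",g(363,346,93),g(411,346,93), "top",g(362,205,93),g(412,205,93))
E
```

```text
dot [501.0488405  84.4191771] tip [524.71173725  81.78826616] linetip [523.31499164  81.94356047] linestart [511.14676908  83.2964595 ] 205 [492.87594078  85.11177395] 180 [487.4489774   85.71638854]
bar L/R [513.36278328  76.86501019] [514.7648483   88.41634081]
skirt L/R/T [505.18842346  67.79988822] [509.01506902  99.31358909] [491.80755995  85.2753259 ]
btns [array([464.14022597,  29.7016133 ]), array([463.62468761,  83.38880716]), array([463.20028874, 137.04268498])] [-0.00870312  0.99389881]
bar low edges tip, z93: [524.04339434  76.28016058] [525.32658923  86.85552962] top [492.22854082  79.78138691] [493.52331579  90.44195563]
```

The blue bar lines up with the fingers and both views agree to about 1.5 mm, giving an axis near (509, 82.9). Descending over it.

>>> jog_arm:
  targets:
    - {"xyz": [-0.014,0.121,0],"spin": 0}
    - {"xyz": [0,0,0.3],"spin": 0}
    - {"xyz": [0,0,0.3],"spin": 0}
    - {"xyz": [0,0,0.2],"spin": 0}
    - {"xyz": [0,0,0.2],"spin": 0}
    - {"xyz": [0,0,0.2],"spin": 0}
    - {"xyz": [0,0,0.15],"spin": 0}
    - {"xyz": [0,0,0.12],"spin": 0}
    - {"xyz": [0,0,0],"spin": 0}
    - {"xyz": [0,0,0],"spin": 0}

```text
time: 6.55
tool_pos: [509.4, 83.1, 69.5]
tcp_rot: [3.142, 0.001, 3.022]
contact_force: [1.2, 1.3, -0.6]
grip_width: 22.1
finger_force: 0.0
```

```bash
cat > s.py <<'E'
from plant import bot
import numpy as np
np.set_printoptions(precision=3,suppress=True)
o=bot.get_obs();print(o["time"],o["tool_pos"],"yaw",o["tcp_rot"],"F",o["contact_force"],"M",o["moment"],"grip",o["grip_width"],o["finger_force"],"tau",o["tau"][[0,5]],"j6",o["joint_positions"][5])
E
python3 s.py
```

```text
6.55 [509.355  83.115  69.498] yaw [3.142 0.001 3.022] F [ 1.228  1.347 -0.61 ] M [ 0.08  -0.141  0.021] grip 22.131122641572073 0.0 tau [0.028 0.002] j6 -1.4377182217571731
```

>>> jog_arm:
  gripper: 0
  targets:
    - {"xyz": [0,0,0],"spin": 0}
    - {"xyz": [0,0,0],"spin": 0}
    - {"xyz": [0,0,0],"spin": 0}
    - {"xyz": [0,0,0],"spin": 0}
    - {"xyz": [0,0,0],"spin": 0}
    - {"xyz": [0,0,0],"spin": 0}
    - {"xyz": [0,0,0],"spin": 0}
    - {"xyz": [0,0,0],"spin": 0}
    - {"xyz": [0,0,0],"spin": 0}
    - {"xyz": [0,0,0],"spin": 0}

```text
time: 7.8
tool_pos: [509.3, 82.9, 69.6]
tcp_rot: [-3.141, 0.001, 3.022]
contact_force: [0.1, -2.5, 5.2]
grip_width: 12.2
finger_force: 30.0
```

```bash
python3 s.py
```

```text
7.8 [509.301  82.853  69.555] yaw [-3.141  0.001  3.022] F [ 0.074 -2.517  5.16 ] M [-0.257  0.006 -0.045] grip 12.156953154180284 29.95817005634308 tau [ 1.263 -0.053] j6 -1.437797713925312
```

>>> jog_arm:
  targets:
    - {"xyz": [0,0,0],"spin": 0.4}
    - {"xyz": [0,0,0],"spin": 0.4}
    - {"xyz": [0,0,0],"spin": 0.4}
    - {"xyz": [0,0,0],"spin": 0.4}
    - {"xyz": [0,0,0],"spin": 0.4}
    - {"xyz": [0,0,0],"spin": 0.4}
    - {"xyz": [0,0,0],"spin": 0.4}
    - {"xyz": [0,0,0],"spin": 0.4}
    - {"xyz": [0,0,0],"spin": 0.4}
    - {"xyz": [0,0,0],"spin": 0.4}

```text
time: 9.05
tool_pos: [509.1, 82.2, 69.6]
tcp_rot: [-3.14, 0.001, 2.621]
contact_force: [-2.2, -6.5, 5.9]
grip_width: 11.9
finger_force: 30.0
```

```bash
python3 s.py
```

```text
9.05 [509.056  82.151  69.558] yaw [-3.14   0.001  2.621] F [-2.229 -6.471  5.933] M [-0.96   0.138  0.057] grip 11.85636941549284 29.988226890563965 tau [ 2.949 -0.324] j6 -1.0367000274427645
```

>>> jog_arm:
  targets:
    - {"xyz": [0,-0.011,0],"spin": 0.2}
    - {"xyz": [0,0,0],"spin": 0.2}
    - {"xyz": [0,0,0],"spin": 0.2}
    - {"xyz": [0,0,0],"spin": 0.2}
    - {"xyz": [0,0,0],"spin": 0.2}
    - {"xyz": [0,0,0],"spin": 0.2}
    - {"xyz": [0,0,0],"spin": 0.2}
    - {"xyz": [0,0,0],"spin": 0.2}
    - {"xyz": [0,0,0],"spin": 0}
    - {"xyz": [0,0,0],"spin": 0}

```text
time: 10.3
tool_pos: [508.9, 81.8, 69.6]
tcp_rot: [-3.141, 0.001, 2.462]
contact_force: [-1.2, -4.2, 6.1]
grip_width: 11.6
finger_force: 30.0
```

```bash
python3 s.py
```

```text
10.3 [508.892  81.826  69.567] yaw [-3.141  0.001  2.462] F [-1.171 -4.18   6.125] M [-0.682 -0.01  -0.018] grip 11.566176478995388 29.969556033611298 tau [1.978 0.021] j6 -0.8792114582344436
```

>>> jog_arm:
  targets:
    - {"xyz": [0,-0.004,0],"spin": 0.08}
    - {"xyz": [0,0,0],"spin": 0.08}
    - {"xyz": [0,0,0],"spin": 0.08}
    - {"xyz": [0,0,0],"spin": 0.08}
    - {"xyz": [0,0,0],"spin": 0.08}
    - {"xyz": [0,0,0],"spin": 0.08}
    - {"xyz": [0,0,0],"spin": 0.08}
    - {"xyz": [0,0,0],"spin": 0.08}
    - {"xyz": [0,0,0],"spin": 0.08}
    - {"xyz": [0,0,0],"spin": 0.08}

```text
time: 11.55
tool_pos: [508.8, 81.7, 69.6]
tcp_rot: [3.141, 0.001, 2.382]
contact_force: [-1.0, -3.0, 6.1]
grip_width: 11.8
finger_force: 30.0
```

```bash
python3 s.py
```

```text
11.55 [508.758  81.684  69.553] yaw [3.141 0.001 2.382] F [-0.979 -2.96   6.085] M [-0.653 -0.056  0.025] grip 11.823713205811972 29.985070824623108 tau [1.629 0.003] j6 -0.7995293703823325
```

>>> jog_arm:
  targets:
    - {"xyz": [0,0,0],"spin": 0.08}
    - {"xyz": [0,0,0],"spin": 0.08}
    - {"xyz": [0,0,0],"spin": 0.08}
    - {"xyz": [0,0,0],"spin": 0.08}
    - {"xyz": [0,0,0],"spin": 0.08}
    - {"xyz": [0,0,0],"spin": 0.08}
    - {"xyz": [0,0,0],"spin": 0.08}
    - {"xyz": [0,0,0],"spin": 0.08}
    - {"xyz": [0,0,0],"spin": 0.08}
    - {"xyz": [0,0,0],"spin": 0.08}

```text
time: 12.8
tool_pos: [508.7, 81.6, 69.6]
tcp_rot: [-3.142, 0.001, 2.302]
contact_force: [-1.6, -4.3, 6.0]
grip_width: 11.7
finger_force: 30.0
```

```bash
python3 s.py; python3 -c "
from plant import bot,__dict__ as d
import cv2;cv2.imwrite('pics/w3.png',bot.capture('wrist'))"
```

```text
12.8 [508.658  81.578  69.556] yaw [-3.142  0.001  2.302] F [-1.645 -4.335  6.045] M [-0.637  0.016  0.077] grip 11.74908361561855 29.985407888889313 tau [1.877 0.004] j6 -0.7195477872408371
```

View pics/w3.png

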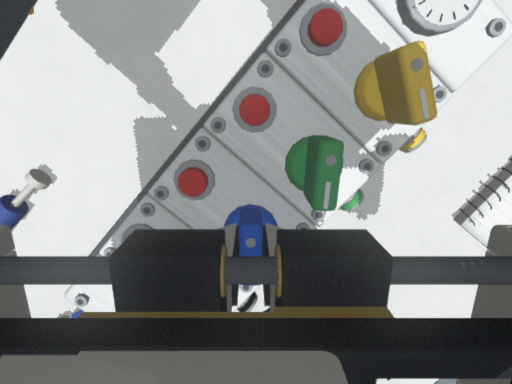

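The blue bar is still aligned between the fingers at about (250,240), so the knob is turning with the gripper. Continuing.

>>> jog_arm:
  targets:
    - {"xyz": [0,0,0],"spin": 0.08}
    - {"xyz": [0,0,0],"spin": 0.08}
    - {"xyz": [0,0,0],"spin": 0.08}
    - {"xyz": [0,0,0],"spin": 0.08}
    - {"xyz": [0,0,0],"spin": 0.08}
    - {"xyz": [0,0,0],"spin": 0.08}
    - {"xyz": [0,0,0],"spin": 0.08}
    - {"xyz": [0,0,0],"spin": 0.08}
    - {"xyz": [0,0,0],"spin": 0.08}
    - {"xyz": [0,0,0],"spin": 0.08}

```text
time: 14.1
tool_pos: [508.5, 81.5, 69.5]
tcp_rot: [-3.141, 0.001, 2.222]
contact_force: [-2.5, -5.2, 6.6]
grip_width: 11.7
finger_force: 30.0
```

```bash
python3 s.py
```

```text
14.1 [508.512  81.497  69.539] yaw [-3.141  0.001  2.222] F [-2.546 -5.227  6.634] M [-0.727  0.111  0.097] grip 11.683143281837932 29.985854029655457 tau [2.098 0.005] j6 -0.639545963971881
```

>>> jog_arm:
  targets:
    - {"xyz": [0,0,0],"spin": 0.08}
    - {"xyz": [0,0,0],"spin": 0.08}
    - {"xyz": [0,0,0],"spin": 0.08}
    - {"xyz": [0,0,0],"spin": 0.08}
    - {"xyz": [0,0,0],"spin": 0.08}
    - {"xyz": [0,0,0],"spin": 0.08}
    - {"xyz": [0,0,0],"spin": 0.08}
    - {"xyz": [0,0,0],"spin": 0.08}
    - {"xyz": [0,0,0],"spin": 0.08}
    - {"xyz": [0,0,0],"spin": 0.08}

```text
time: 15.35
tool_pos: [508.4, 81.4, 69.5]
tcp_rot: [-3.141, 0.001, 2.142]
contact_force: [-1.3, -5.6, 8.0]
grip_width: 12.1
finger_force: 30.0
```

```bash
python3 s.py
```

```text
15.35 [508.388  81.399  69.546] yaw [-3.141  0.001  2.142] F [-1.251 -5.573  7.995] M [-0.847  0.227  0.063] grip 12.123353706819534 29.98623490333557 tau [2.297 0.006] j6 -0.5595605752160163
```

Cumulative 0.88 rad, no seat yet.

>>> jog_arm:
  targets:
    - {"xyz": [0,0,0],"spin": 0.08}
    - {"xyz": [0,0,0],"spin": 0.08}
    - {"xyz": [0,0,0],"spin": 0.08}
    - {"xyz": [0,0,0],"spin": 0.08}
    - {"xyz": [0,0,0],"spin": 0.08}
    - {"xyz": [0,0,0],"spin": 0.08}
    - {"xyz": [0,0,0],"spin": 0.08}
    - {"xyz": [0,0,0],"spin": 0.08}
    - {"xyz": [0,0,0],"spin": 0.08}
    - {"xyz": [0,0,0],"spin": 0.08}

```text
time: 16.6
tool_pos: [508.3, 81.3, 69.5]
tcp_rot: [-3.141, 0.001, 2.062]
contact_force: [-2.3, -5.3, 7.7]
grip_width: 11.8
finger_force: 30.0
```

```bash
python3 s.py
```

```text
16.6 [508.262  81.335  69.539] yaw [-3.141  0.001  2.062] F [-2.348 -5.275  7.733] M [-0.916  0.222  0.192] grip 11.833501454196215 30.003872215747833 tau [2.407 0.066] j6 -0.4796388331281643
```

>>> jog_arm:
  targets:
    - {"xyz": [0,0,0],"spin": 0.05}
    - {"xyz": [0,0,0],"spin": 0.05}
    - {"xyz": [0,0,0],"spin": 0.05}
    - {"xyz": [0,0,0],"spin": 0.05}
    - {"xyz": [0,0,0],"spin": 0.05}
    - {"xyz": [0,0,0],"spin": 0.05}
    - {"xyz": [0,0,0],"spin": 0.05}
    - {"xyz": [0,0,0],"spin": 0.05}
    - {"xyz": [0,0,0],"spin": 0.05}
    - {"xyz": [0,0,0],"spin": 0.05}

```text
time: 17.85
tool_pos: [508.2, 81.3, 69.6]
tcp_rot: [-3.141, 0.001, 2.012]
contact_force: [-3.6, -6.0, 8.2]
grip_width: 11.7
finger_force: 30.0
```

```bash
python3 s.py
```

```text
17.85 [508.202  81.264  69.556] yaw [-3.141  0.001  2.012] F [-3.555 -5.963  8.23 ] M [-0.947  0.22   0.195] grip 11.65676147744742 30.02871572971344 tau [2.444 0.154] j6 -0.4298330581999561
```

>>> jog_arm:
  targets:
    - {"xyz": [0,0,0],"spin": 0.07}
    - {"xyz": [0,0,0],"spin": 0.07}
    - {"xyz": [0,0,0],"spin": 0.07}
    - {"xyz": [0,0,0],"spin": 0.07}
    - {"xyz": [0,0,0],"spin": 0.07}
    - {"xyz": [0,0,0],"spin": 0.07}
    - {"xyz": [0,0,0],"spin": 0.07}
    - {"xyz": [0,0,0],"spin": 0.07}
    - {"xyz": [0,0,0],"spin": 0.07}
    - {"xyz": [0,0,0],"spin": 0.07}

```text
time: 19.1
tool_pos: [508.1, 81.2, 69.5]
tcp_rot: [-3.141, 0.001, 1.943]
contact_force: [-3.6, -6.5, 7.7]
grip_width: 11.7
finger_force: 30.1
```

```bash
python3 s.py
```

```text
19.1 [508.051  81.234  69.531] yaw [-3.141  0.001  1.943] F [-3.633 -6.466  7.714] M [-1.016  0.229  0.298] grip 11.675607276301921 30.081321001052856 tau [2.461 0.224] j6 -0.35987845394902107
```

>>> jog_arm:
  targets:
    - {"xyz": [0,0,0],"spin": 0.07}
    - {"xyz": [0,0,0],"spin": 0.07}
    - {"xyz": [0,0,0],"spin": 0.07}
    - {"xyz": [0,0,0],"spin": 0.07}
    - {"xyz": [0,0,0],"spin": 0.07}
    - {"xyz": [0,0,0],"spin": 0.07}
    - {"xyz": [0,0,0],"spin": 0.07}
    - {"xyz": [0,0,0],"spin": 0.07}
    - {"xyz": [0,0,0],"spin": 0.07}
    - {"xyz": [0,0,0],"spin": 0.07}

```text
time: 20.35
tool_pos: [507.9, 81.2, 69.5]
tcp_rot: [-3.14, 0.002, 1.873]
contact_force: [-4.6, -6.9, 9.2]
grip_width: 11.9
finger_force: 30.2
```

```bash
python3 s.py
```

```text
20.35 [507.902  81.188  69.524] yaw [-3.14   0.002  1.873] F [-4.602 -6.867  9.169] M [-1.037  0.246  0.393] grip 11.943114746534736 30.16653746366501 tau [2.443 0.319] j6 -0.29008449980281753
```

>>> jog_arm:
  targets:
    - {"xyz": [0,0,0],"spin": 0.07}
    - {"xyz": [0,0,0],"spin": 0.07}
    - {"xyz": [0,0,0],"spin": 0.07}
    - {"xyz": [0,0,0],"spin": 0.07}
    - {"xyz": [0,0,0],"spin": 0.05}
    - {"xyz": [0,0,0],"spin": 0}
    - {"xyz": [0,0,0],"spin": 0}
    - {"xyz": [0,0,0],"spin": 0}
    - {"xyz": [0,0,0],"spin": 0}
    - {"xyz": [0,0,0],"spin": 0}

```text
time: 21.6
tool_pos: [507.8, 81.2, 69.5]
tcp_rot: [-3.14, 0.002, 1.84]
contact_force: [-4.1, -5.8, 8.6]
grip_width: 12.2
finger_force: 30.2
```

```bash
python3 s.py
```

```text
21.6 [507.849  81.156  69.518] yaw [-3.14   0.002  1.84 ] F [-4.131 -5.763  8.576] M [-1.019  0.301  0.393] grip 12.167223612028902 30.209971368312836 tau [2.503 0.422] j6 -0.2573872264519832
```

>>> jog_arm:
  gripper: 26
  targets:
    - {"xyz": [0,0,0],"spin": 0}
    - {"xyz": [0,0,0],"spin": 0}
    - {"xyz": [0,0,0],"spin": 0}
    - {"xyz": [0,0,0],"spin": 0}
    - {"xyz": [0,0,-0.15],"spin": 0}
    - {"xyz": [0,0,-0.35],"spin": 0}
    - {"xyz": [0,0,-0.5],"spin": 0}
    - {"xyz": [0,0,-0.4],"spin": 0}
    - {"xyz": [0,0,0],"spin": 0}
    - {"xyz": [0,0,0],"spin": 0}

```text
time: 22.85
tool_pos: [508.0, 82.1, 181.0]
tcp_rot: [-3.141, -0.0, 1.839]
contact_force: [-0.1, -0.3, 0.2]
grip_width: 23.9
finger_force: 0.0
```

```bash
python3 s.py; python3 - <<'E'
from plant import bot
from h import *
import cv2,pickle
o=bot.get_obs();c=bot.get_calibration("wrist");im=bot.capture("wrist")
pickle.dump((o,c),open("w4.pkl","wb"))
print(proj(c,[509,83,93]),proj(c,[464,83,61]))
cv2.imwrite("pics/w4.png",cv2.resize(im,(768,576),interpolation=cv2.INTER_CUBIC))
E
```

```text
22.85 [507.969  82.076 180.958] yaw [-3.141 -0.     1.839] F [-0.082 -0.293  0.222] M [ 0.022 -0.102 -0.029] grip 23.866789635835456 0.0 tau [0.022 0.001] j6 -0.2568001322265282
[250.41075437 196.45360609] [204.61110708 174.96481105]
```

View pics/w4.png

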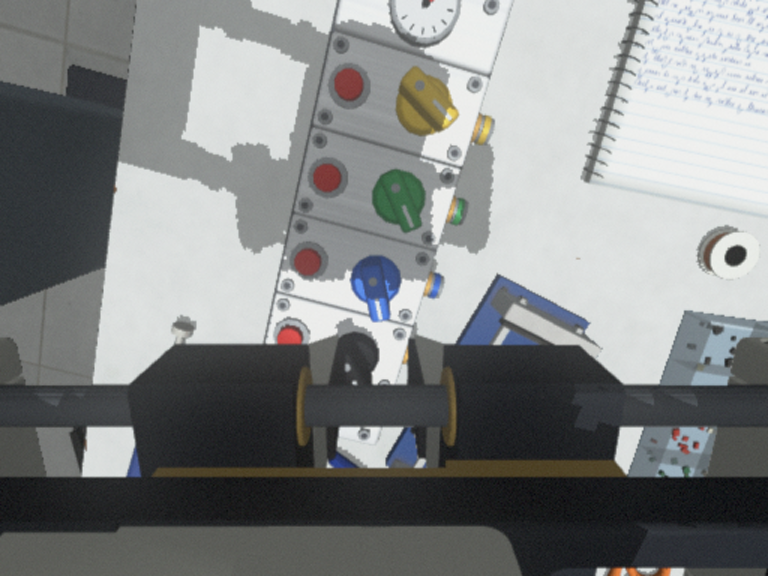

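```bash
python3 - <<'E'
from h import *
import cv2,pickle
o,c=pickle.load(open("w4.pkl","rb"))
g=lambda u,v,z:ray(c,(u/1.5,v/1.5),z)[:2]
a,b=g(372,282,93),g(379,319,93);d=b-a;print(a,b,np.arctan2(d[1],d[0]),o["tcp_rot"][2]-np.pi)
print([g(*p,61) for p in[(349,84),(327,177),(307,261),(289,337)]])
im=cv2.imread("pics/w4.png");cv2.imwrite("pics/w4c.png",cv2.resize(im[230:340,280:430],None,fx=5,fy=5,interpolation=cv2.INTER_CUBIC))
E
```

```text
[505.05415617  89.65837021] [514.76278982  69.38769873] -1.1241302607527803 -1.3027643389283177
[array([463.79334473, 190.48522303]), array([463.85649862, 137.23459492]), array([463.84119165,  83.92276872]), array([463.88668836,  30.76849661])]
```

View pics/w4c.png

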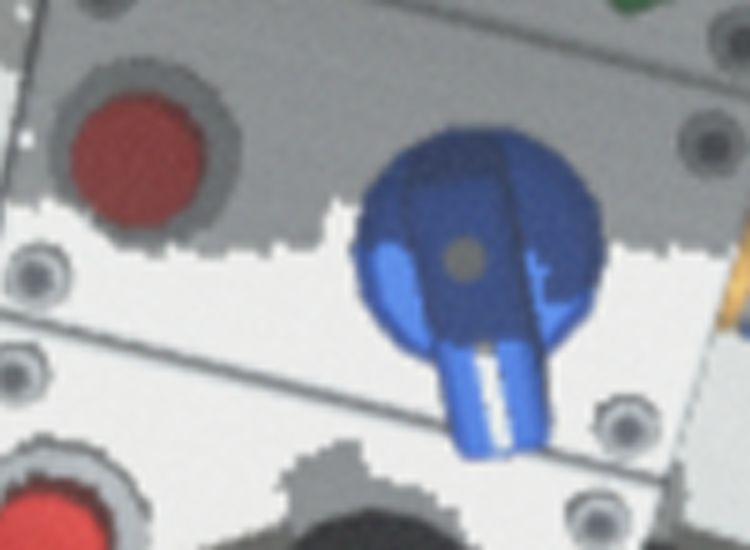

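Knob has turned about 1.0 rad and eased back slightly; peak rise about 0.34 N m by both signals. The button is at (463.9, 83.2). Closing the fingers and going over it.

>>> jog_arm:
  gripper: 0
  targets:
    - {"xyz": [0.08,-0.264,0],"spin": 0}
    - {"xyz": [0.079,-0.264,0],"spin": 0}
    - {"xyz": [0,0,0.3],"spin": 0}
    - {"xyz": [0,0,0.3],"spin": 0}
    - {"xyz": [0,0,0.3],"spin": 0}
    - {"xyz": [0,0,0.3],"spin": 0}
    - {"xyz": [0,0,0.15],"spin": 0}
    - {"xyz": [0,0,0.07],"spin": 0}
    - {"xyz": [0,0,0],"spin": 0}
    - {"xyz": [0,0,0],"spin": 0}

```text
time: 24.15
tool_pos: [464.7, 83.2, 68.1]
tcp_rot: [3.14, 0.0, 1.839]
contact_force: [-0.1, 0.4, -0.2]
grip_width: 0.4
finger_force: 0.0
```

```bash
python3 s.py
```

```text
24.15 [464.744  83.155  68.116] yaw [3.14  0.    1.839] F [-0.074  0.422 -0.183] M [ 0.004 -0.106  0.005] grip 0.4472137953891292 0.0 tau [-0.011 -0.   ] j6 -0.25339481045589163
```

>>> jog_arm:
  targets:
    - {"xyz": [0,0,0.05],"spin": 0}
    - {"xyz": [0,0,0.04],"spin": 0}
    - {"xyz": [0,0,0.03],"spin": 0}
    - {"xyz": [0,0,0.02],"spin": 0}
    - {"xyz": [0,0,0.01],"spin": 0}
    - {"xyz": [0,0,0.01],"spin": 0}
    - {"xyz": [0,0,0],"spin": 0}
    - {"xyz": [0,0,0],"spin": 0}
    - {"xyz": [0,0,0],"spin": 0}
    - {"xyz": [0,0,0],"spin": 0}

```text
time: 25.4
tool_pos: [464.5, 83.1, 56.0]
tcp_rot: [3.14, 0.0, 1.839]
contact_force: [-4.6, 0.5, 16.5]
grip_width: 0.2
finger_force: 8.2
```

```bash
python3 s.py
```

```text
25.4 [464.516  83.145  55.968] yaw [3.14  0.    1.839] F [-4.577  0.507 16.456] M [-0.041  0.593  0.02 ] grip 0.17564197995664055 8.170689682010561 tau [-0.199  0.001] j6 -0.253380610375259
```

Bottomed on the stop (z 56.0, 16.5 N). Holding, then lifting.

>>> jog_arm:
  targets:
    - {"xyz": [0,0,0],"spin": 0}
    - {"xyz": [0,0,0],"spin": 0}
    - {"xyz": [0,0,0],"spin": 0}
    - {"xyz": [0,0,0],"spin": 0}
    - {"xyz": [0,0,0],"spin": 0}
    - {"xyz": [0,0,0],"spin": 0}
    - {"xyz": [0,0,0],"spin": 0}
    - {"xyz": [0,0,0],"spin": 0}
    - {"xyz": [0,0,0],"spin": 0}
    - {"xyz": [0,0,0],"spin": 0}

```text
time: 26.65
tool_pos: [464.5, 83.2, 56.0]
tcp_rot: [3.14, 0.0, 1.839]
contact_force: [-3.6, 0.3, 16.8]
grip_width: 0.4
finger_force: 8.2
```

>>> jog_arm:
  targets:
    - {"xyz": [0,0,0],"spin": 0}
    - {"xyz": [0,0,0],"spin": 0}
    - {"xyz": [0,0,-0.05],"spin": 0}
    - {"xyz": [0,0,-0.1],"spin": 0}
    - {"xyz": [0,0,-0.2],"spin": 0}
    - {"xyz": [0,0,-0.4],"spin": 0}
    - {"xyz": [0,0,-0.5],"spin": 0}
    - {"xyz": [0,0,-0.4],"spin": 0}
    - {"xyz": [0,0,0],"spin": 0}
    - {"xyz": [0,0,0],"spin": 0}

```text
time: 27.9
tool_pos: [463.6, 83.1, 186.0]
tcp_rot: [-3.14, -0.0, 1.839]
contact_force: [-0.2, 0.3, -0.6]
grip_width: 0.4
finger_force: 0.0
```

```bash
python3 s.py; python3 - <<'E'
from plant import bot
from h import *
import cv2
o=bot.get_obs();c=bot.get_calibration("wrist");im=bot.capture("wrist")
p=proj(c,[490,83,80]).astype(int);x,y=p[0]-90,p[1]-65
cv2.imwrite("pics/w5.png",cv2.resize(im[y:y+130,x:x+180],None,fx=4,fy=4,interpolation=cv2.INTER_CUBIC))
print(x,y,c["eye"])
E
```

```text
27.9 [463.639  83.127 185.981] yaw [-3.14  -0.     1.839] F [-0.2    0.276 -0.596] M [-0.021 -0.054  0.027] grip 0.44758341499454807 0.0 tau [0.02  0.001] j6 -0.2534421374741561
186 134 [446.10725225 152.90260228 343.97134804]
```

View pics/w5.png

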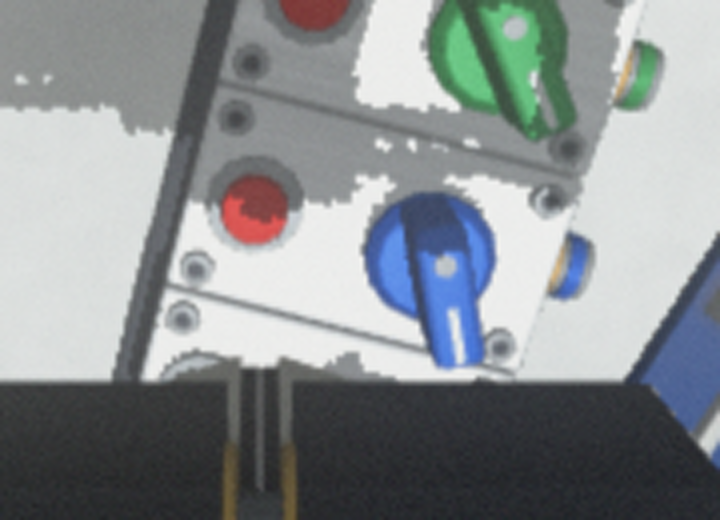

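The button is back up at about (255,210), and the blue knob is unchanged at (430,260) with its pointer at (457,335). Handing in.

```bash
python3 -c "
from plant import bot
print(bot.close_job())"
```

```text
the job is handed in; nothing more can be done
None
```

I turned the blue knob about 1 rad clockwise onto its seat and nipped it up to roughly 0.34 N m over the turning torque, then held the blue vent fully down for over a second and let it come back up; I kept clear of the other outlets and tools, and handed the job in at about 28 s.

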